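Refit the shop radio's knob and hold it pressed

TASK

Wake the shop's table radio: press the green key and then the yellow key on its top, one at a time and each fully down, leaving the red key alone. Then pick up the loose black knob, turn it so that its white pointer points the way the flat of the bare D-shaped shaft faces, push it fully home on the shaft and press the shaft all the way down against its spring. Finish while still holding the knob down with the gripper (do not let go), and leave everything else on the table where it stands.

Things in the scene. Friction and masses are not known exactly. Their poses are not given: they have to be found in the camera images.
- radio: table radio, dark wooden box 150 (x) x 300 (y) x 85 (z) mm, aluminium top, fixed; origin under its centre, z up; front (-x side) faces the robot at yaw 0. On its top, on a line 15 mm to the front of its centre: the bare shaft (y -100 mm) and the keys (y 10, 58, 106 mm).
- knob: loose black knob, 50 g: round skirt 48 mm across, 20 mm high; on it a grip bar 44 mm long (x), 14 wide (y), its top 40.5 mm above the underside. Origin: centre of the underside, z up, stands on the table. D-shaped bore from below on the axis: 12 mm deep, 15.6 across, its flat 2.3 mm from the axis on the +x side. A white pointer line on the bar marks its +x end.
- shaft_tip (a point): tip centre of the upright brass D-shaft: 14 mm across, flat 1.5 mm from its axis, tip 20 mm above the radio's top (105 above the table), rim tapered 2 mm over the last 3. x axis: the way the flat faces, as does the white line on the black collar at its foot; the knob fits with its x the same way. Home: bore end on the tip, knob's underside 12 mm below it.
- shaft (a joint): how far the shaft is pushed down into the radio on its spring, m: 0 up, 0.005 fully pressed; needs 2 N to start and 8 N to be fully pressed, springs back when let go.
- volume (a joint): turn of the shaft about the vertical, rad, relative to the radio (0: flat faces the radio's +x; positive anticlockwise from above), -1.3 to 1.3; stiff (0.25 N m), stays where it is.
- key_green_top (a point): green cap of a round spring key, 26 mm across, in a fixed black housing 42 mm across on the radio's top; point: centre of the cap's top face, 107 mm above the table when up (22 mm above the radio's top). The three keys stand in a row 48 mm apart, along the radio's y axis, in any order.
- key_green (a joint): travel of the green key, m: 0 up, 0.006 fully down (5 N), springs back.
- key_yellow_top (a point): yellow cap of a round spring key, 26 mm across, in a fixed black housing 42 mm across on the radio's top; point: centre of the cap's top face, 107 mm above the table when up (22 mm above the radio's top). The three keys stand in a row 48 mm apart, along the radio's y axis, in any order.
- key_yellow (a joint): travel of the yellow key, m: 0 up, 0.006 fully down (5 N), springs back.
- key_red_top (a point): red cap of a round spring key, 26 mm across, in a fixed black housing 42 mm across on the radio's top; point: centre of the cap's top face, 107 mm above the table when up (22 mm above the radio's top). The three keys stand in a row 48 mm apart, along the radio's y axis, in any order.
- key_red (a joint): travel of the red key, m: 0 up, 0.006 fully down (5 N), springs back.
- tin: small copper tin, 56 mm across, 40 mm high, loose bystander; origin under its centre
- mug: blue mug, 80 mm across, 95 mm high, loose bystander; origin under its centre
- candle: cream pillar candle, 70 mm across, 85 mm high, loose bystander; origin under its centre
- soap_dish: pink soap on a wooden dish 90 x 130 mm, 36 mm high, loose bystander; origin under its centre
Mind the look-alikes: they are no part of the job. What is shaped like the knob but pink is not meant.

How it is judged:
By the outcome, as a careful person would: the job done as asked, in the order asked, and still so for the second after the job is handed in, while the arm keeps its last pose, push and grip.
It also fails if it takes over 53 s, if anything falls off the work surface, if the arm or the gripper's body presses on something with over 40 N, if the wrist force passes 120 N, or if a joint passes its speed limit or range.

ROBOT

A 6-joint arm with a two-finger parallel gripper is mounted at the origin on the work surface. World frame = base frame: x ahead of the robot, y to its left, z up, the work surface at z = 0. Lengths are in m, angles in rad, forces in N, time in s.
With the tool pointing down it reaches from about 0.25 to 0.725 m from the base axis. Payload 4 kg.
Tool frame: the origin (TCP) lies midway between the tips of the shut fingers; the grasp point (between the pads) lies 19 mm behind it; z points along the fingers, y is the direction in which the jaws open and shut (so a half turn about z gives the same grasp; the last joint's range is limited). The gripper opens to 85 mm and grips with 20 to 120 N. Pads are 22 mm wide; open, the fingers measure 114 mm over their backs; the gripper's body (76 mm by 85 mm) begins 54 mm behind the grasp point. The pads swing forward as they close: fully open they stand 13 mm farther back than shut.
Start: joints at [-1.223, 0.241, 0.005, 1.335, 0, 1.571], TCP at [0.17, -0.47, 0.231] pointing down, gripper open.
Joint ranges: [-2.72, 2.72], [-1.05, 1.87], [-1.09, 1.28], [-1.99, 2.15], [-1.42, 1.44], [-3.14, 3.14]. Speed limits (rad/s): [2.79, 2.79, 3.14, 3.14, 3.14, 3.14].

INTERFACE

Orientations are given as a unit quaternion [x, y, z, w].
In Python, from workcell import get_obs, camera, camera_model, job_done, masks_of gives the robot as it stands.
- The arm moves only by the tool jog_arm, never from a script. Its argument "deltas" is a list that holds one entry, the list of rows, each a list of 7 numbers: the shift along the tool's x, y, z in mm, then the turn, a rotation vector about the tool's x, y, z in degrees, then the finger opening in mm, from 0 to 85.4. A call has 1 to 5 rows; each row shifts and turns the pose as measured when the row begins, along the tool's axes as they then stand; what a row does not reach is not made up. A row lasts 1/10 s, in which the tool goes at most 50 mm and 8.59 degrees, less where a joint would pass 70% of its speed; a pose out of reach is approached as far as the arm can. A call with a gripper value outside its range is refused whole. The fingers move at their own pace and stop on an object; the grip force is fixed at half the most. Time passes only in rows, so rows that do not move let the fingers close. It gives the time, the measured TCP pose, the force and the opening at its end, in the units of the state.
- get_obs(): the state, without advancing time (a new reading comes with each control period).
- camera(name): name is "scene" or "top" or "wrist"; returns the picture (420x560x3 uint8, red, green, blue); there is no depth.
- camera_model(name): a dict with "fovy" (degrees; the focal length in pixels is half the picture's height over the tangent of half this angle, whatever the lens; pixels are square), "cx", "cy" (the principal point, pixels), "k1" (the pictures are not rectified: a ray, as slopes to the right and down, at radius r is drawn at 1 + k1 r^2 times it, then the intrinsics apply), "pose" (4x4, takes a point from camera to world coordinates); the wrist camera has in their place "T_tool_cam" (4x4, takes a point from camera to tool coordinates, whose origin is the TCP and whose axes are the flange's). Camera axes: x right, y down, z forward; pixel columns grow to the right and rows downward; lengths in m; the calibration is good to about 2 mm. A picture is of the moment at which its call begins: read the wrist's pose just before it. camera_model takes no time and is no camera call.
- job_done(): hands the job in, once; it reports no verdict.
Trained networks look in the newest picture that a camera, given by its name, has taken for a name from the list of things; names that differ only in an ending like _2 or _b are one class to them, and where a whole thing is asked for, a point or a joint stands for the part that bears it (a point fixed in the world has none). Each returns a list of dicts, best first, with "conf" (0 to 1); they miss things now and then, are a little off and sometimes report something else, mostly with a low value. They report only what shows in the picture. A call takes as long as a camera call. They do not tell look-alikes from the thing itself.
- masks_of(target, camera): "pixels" (420x560 bool, what is visible of it) and "at" ([column, row] in pixels, amid what is visible of it).
The state is a dict: "clock": time; "joint_pos": joint angles; "joint_vel": joint speeds; "tau": joint torques, N m; "eef_pos": TCP position; "tool_rot": TCP orientation; "ft_force": force on the tool from outside, world axes, zero at the start; "ft_torque": the same for the moment, N m; "grip_width": finger opening in m.
Only numpy, scipy, OpenCV 4.12 (cv2) and the standard library are available. Lean on these libraries where they do the work, as an engineer would, in place of code of your own. Each camera call takes 0.05 s, during which the arm holds its last target. There are 200 camera calls.

## Working session

There is one attempt and no reset: what is moved stays moved. The work goes in short steps, Python scripts to look and compute and a tool call to move; the robot and the scene stay as the last step left them, time stands still between calls to the robot, and variables do not carry over. Pictures are saved under pics/ and viewed, about 8 in all and at most 12, crops included, and the job is handed in when it is done.

Besides the shell and the picture viewer there is one more tool, called after "Emit:" as name(argument=value, ...), one argument or row to a line, values as JSON. jog_arm: Moves the arm, as the interface text tells. Its arguments: {"type":"object","properties":{"deltas":{"type":"array"}},"required":["deltas"]}

```bash
mkdir -p pics
python3 - <<'E'
from workcell import *
import cv2,numpy as np
o=get_obs();print(o)
a=camera("scene");b=camera("top")
cv2.imwrite("pics/a.png",a[:,:,::-1]);cv2.imwrite("pics/b.png",b[:,:,::-1])
for c in("scene","top","wrist"):print(c,camera_model(c))
for c in("scene","top"):
  for n in("radio","knob","shaft","key_green_top","key_yellow_top","key_red_top","tin","mug","candle","soap_dish"):
    print(c,n,[(round(d["conf"],2),np.round(d["at"]).tolist(),int(d["pixels"].sum())) for d in masks_of(n,c)])
print(get_obs()["clock"])
E
```

```text
{'clock': 0.0, 'joint_pos': array([-1.22298698e+00,  2.41420132e-01,  3.72158901e-03,  1.33517840e+00,
       -2.95303509e-05,  1.57077501e+00]), 'joint_vel': array([ 1.48183751e-03,  5.59651158e-06,  1.08130899e-03,  5.36125572e-04,
       -3.30989110e-04,  9.09373143e-04]), 'tau': array([ 6.73355225e-04, -3.72319758e+01,  2.52407777e+01,  1.70976191e-02,
        9.64540686e-05, -1.49848876e-05]), 'eef_pos': array([ 0.1701981 , -0.46947624,  0.23040836]), 'tool_rot': array([ 9.84914273e-01,  1.73039859e-01, -1.94535335e-04, -1.02206316e-03]), 'ft_force': array([ 0.19317479, -0.09576086,  0.59848626]), 'ft_torque': array([0.00472028, 0.00316379, 0.02788961]), 'grip_width': 0.08533304898703972}
scene {'fovy': 52.347650689772024, 'cx': 269.54526931464153, 'cy': 200.8038537127147, 'k1': -0.13301672657987615, 'pose': array([[ 0.65224815,  0.40746094, -0.63917755,  1.28086988],
       [ 0.7577952 , -0.33065212,  0.56250832, -0.61628824],
       [ 0.01785475, -0.85126069, -0.52443918,  0.71240434],
       [ 0.        ,  0.        ,  0.        ,  1.        ]])}
top {'fovy': 56.4721288114459
[... 1151 characters left out ...]
, 1724)]
scene candle [(0.58, [378.0, 212.0], 879)]
scene soap_dish [(0.62, [379.0, 212.0], 877), (0.55, [390.0, 192.0], 577)]
top radio [(0.67, [318.0, 214.0], 6516)]
top knob [(0.75, [231.0, 236.0], 252), (0.74, [133.0, 201.0], 1588), (0.7, [200.0, 236.0], 252)]
top shaft [(0.44, [132.0, 200.0], 1577)]
top key_green_top [(0.61, [294.0, 223.0], 64), (0.42, [310.0, 221.0], 74)]
top key_yellow_top [(0.59, [291.0, 226.0], 78)]
top key_red_top [(0.64, [270.0, 224.0], 55)]
top tin [(0.61, [132.0, 204.0], 1489), (0.55, [254.0, 280.0], 306)]
top mug [(0.69, [480.0, 259.0], 1435), (0.47, [132.0, 202.0], 1544)]
top candle [(0.76, [190.0, 168.0], 774)]
top soap_dish [(0.92, [133.0, 203.0], 1559)]
1.1
```

Run:
```python
import cv2,numpy as np
b=cv2.imread("pics/b.png")[130:330,100:500]
cv2.imwrite("pics/b2.png",cv2.resize(b,(800,400),interpolation=cv2.INTER_CUBIC))
```

```text
(no output)
```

View pics/b2.png

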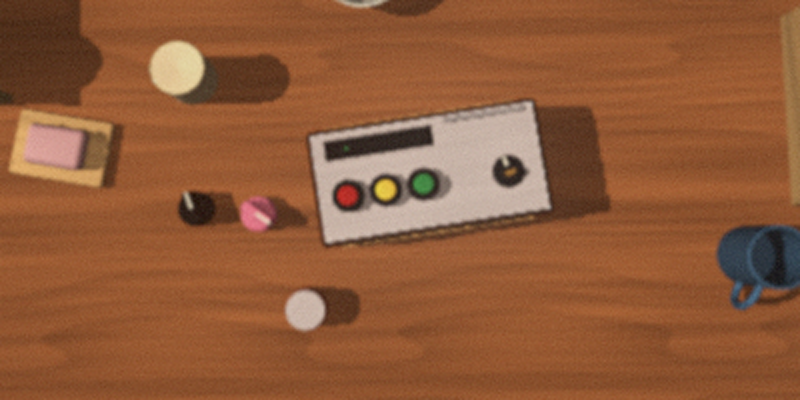

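View pics/a.png

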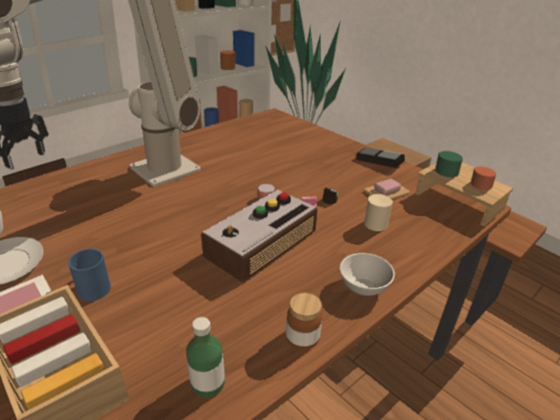

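```bash
cat > h.py <<'E'
import numpy as np,cv2
from workcell import *
from scipy.spatial.transform import Rotation as R
def tool(o=None):
    o=o or get_obs();T=np.eye(4);T[:3,:3]=R.from_quat(o["tool_rot"]).as_matrix();T[:3,3]=o["eef_pos"];return T
def ray(c,uv,T=None):
    m=camera_model(c);P=m["pose"] if c!="wrist" else T@m["T_tool_cam"]
    f=210/np.tan(np.radians(m["fovy"]/2));d=(np.array(uv,float)-[m["cx"],m["cy"]])/f
    s=d.copy()
    for _ in range(20): s=d/(1+m["k1"]*(s@s))
    return P[:3,3],P[:3,:3]@np.r_[s,1]
def proj(c,p,T=None):
    m=camera_model(c);P=m["pose"] if c!="wrist" else T@m["T_tool_cam"]
    f=210/np.tan(np.radians(m["fovy"]/2));q=P[:3,:3].T@(np.array(p)-P[:3,3]);s=q[:2]/q[2]
    return s*(1+m["k1"]*(s@s))*f+[m["cx"],m["cy"]]
def at_z(c,uv,z,T=None):
    o,d=ray(c,uv,T);return o+d*(z-o[2])/d[2]
def tri(rays):
    A=b=0
    for o,d in rays:
        d=d/np.linalg.norm(d);M=np.eye(3)-np.outer(d,d);A=A+M;b=b+M@o
    x=np.linalg.solve(A,b);return x,[np.linalg.norm(np.cross(x-o,d/np.linalg.norm(d)))*1e3 for o,d in rays]
def go(p,yaw,o=None):
    "remaining shift in tool axes mm, turn (rotvec deg) to tool-down with tool y axis at world angle yaw(deg)"
    T=tool(o);y=np.array([np.cos(np.radians(yaw)),np.sin(np.radians(yaw)),0])
    if y@T[:3,1]<0:y=-y
    z=np.array([0,0,-1.]);G=np.c_[np.cross(y,z),y,z]
    return np.round(T[:3,:3].T@(np.array(p)-T[:3,3])*1e3,1),np.round(np.degrees(R.from_matrix(T[:3,:3].T@G).as_rotvec()),2)
E
python3 - <<'E'
from h import *
for n,uv,z in[("red",(273.5,227),.107),("yel",(293,224.5),.107),("grn",(312,221.5),.107),("shaft",(354.5,215.5),.1),("knob",(198,234),.03),("pink",(229,236),.03),("tin",(252.5,285),.04),("c1",(254,196),.085),("c2",(367,180),.085),("c3",(375.5,235),.085),("c4",(262,252),.085)]:
  print(n,at_z("top",uv,z).round(4))
# pairs
for n,a,b in[("grn",(260.5,210.5),(312,221.5)),("yel",(272,202.5),(293,224.5)),("red",(284,198),(273.5,227)),("knob",(330,196),(198,234))]:
  print(n,tri([ray("scene",a),ray("top",b)]))
print(tool().round(3))
E
```

```text
red [0.5399 0.0861 0.107 ]
yel [0.5452 0.0374 0.107 ]
grn [ 0.5517 -0.01    0.107 ]
shaft [ 0.565  -0.1169  0.1   ]
knob [0.5293 0.2938 0.03  ]
pink [0.5222 0.2103 0.03  ]
tin [0.3919 0.1475 0.04  ]
c1 [0.6217 0.136  0.085 ]
c2 [ 0.6565 -0.154   0.085 ]
c3 [ 0.5156 -0.1704  0.085 ]
c4 [0.4783 0.1175 0.085 ]
grn (array([ 0.55326212, -0.00919217,  0.09822269]), [np.float64(1.5951044936565089), np.float64(1.5951044936567103)])
yel (array([0.54610888, 0.03811039, 0.10109295]), [np.float64(0.9163417568485208), np.float64(0.9163417568484503)])
red (array([0.54109211, 0.0873181 , 0.09416228]), [np.float64(0.729725526714758), np.float64(0.7297255267146447)])
knob (array([0.5308067 , 0.29836197, 0.01589397]), [np.float64(1.3780086889658192), np.float64(1.3780086889658019)])
[[ 0.94   0.341  0.     0.17 ]
 [ 0.341 -0.94  -0.    -0.47 ]
 [ 0.     0.    -1.     0.231]
 [ 0.     0.     0.     1.   ]]
```

Run:
```python
from h import *
T=tool();print(go([.53,.0,.26],97))
```

```text
(array([ 498.3, -319.4,  -28.7]), array([ 0.  , -0.  , 12.93]))
```

Emit:
jog_arm(
  deltas=[
    [[41,-27,-3,0,0,6.5,0],[38,-31,-3,0,0,6.4,0],[34,-36,-3,0,0,0,0],[34,-36,-3,0,0,0,0],[34,-36,-3,0,0,0,0]],
  ],
)

```text
clock: 1.6
eef_pos: [0.3198, -0.2742, 0.2454]
tool_rot: [0.999, 0.049, 0.0, 0.001]
ft_force: [1.6, -0.3, -1.0]
grip_width: 0.0127
```

```bash
python3 -c "
from h import *
print(go([.53,.0,.26],97),tool()[:3,3])"
```

```text
(array([ 236.1, -252.3,  -15. ]), array([ 0.12, -0.03, -1.37])) [ 0.31975725 -0.27422638  0.245424  ]
```

Emit:
jog_arm(
  deltas=[
    [[33,-36,-3,0,0,-1.3,0],[33,-36,-3,0,0,0,0],[33,-36,-3,0,0,0,0],[33,-36,-3,0,0,0,0],[33,-36,-2,0,0,0,0]],
  ],
)

```text
clock: 2.1
eef_pos: [0.465, -0.0708, 0.2611]
tool_rot: [0.998, 0.061, 0.003, 0.002]
ft_force: [1.1, -0.0, 0.7]
grip_width: 0.0001
```

Emit:
jog_arm(
  deltas=[
    [[33,-36,-1,0,0,0,0],[33,-36,0,0,0,0,0],[0,0,0,0,0,0,0]],
  ],
)

```text
clock: 2.4
eef_pos: [0.5253, 0.0156, 0.2622]
tool_rot: [0.998, 0.064, 0.004, 0.002]
ft_force: [-0.2, -0.8, -0.2]
grip_width: 0.0
```

```bash
cat > look.py <<'E'
import sys
from h import *
n=sys.argv[1]
o=get_obs();T=tool(o);a=camera("wrist");cv2.imwrite(f"pics/{n}.png",a[:,:,::-1]);np.save(f"pics/{n}.npy",T)
print(o["clock"],T.round(4))
for k in sys.argv[2:]:
    for d in masks_of(k,"wrist"):
        ys,xs=np.nonzero(d["pixels"]);print(k,round(d["conf"],2),xs.mean().round(1),ys.mean().round(1),len(xs),xs.min(),xs.max(),ys.min(),ys.max())
E
python3 look.py w1 key_green_top key_yellow_top key_red_top shaft_tip radio
```

```text
2.4 [[ 0.9917  0.1286  0.0089  0.5253]
 [ 0.1286 -0.9917 -0.0034  0.0156]
 [ 0.0084  0.0045 -1.      0.2622]
 [ 0.      0.      0.      1.    ]]
key_green_top 0.59 308.6 167.3 552 296 322 154 180
key_yellow_top 0.82 260.3 167.8 551 248 273 155 181
key_red_top 0.86 212.3 168.5 560 199 225 156 182
key_red_top 0.37 320.9 140.2 36165 169 464 72 217
radio 0.66 320.7 140.2 36314 169 464 72 217
```

View pics/w1.png

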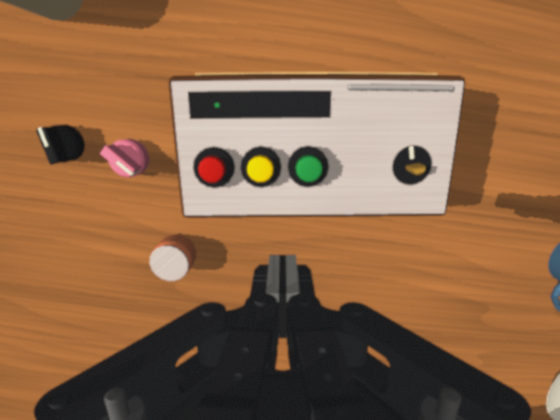

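Run:
```python
from h import *
T=np.load("pics/w1.npy")
for n,uv,t in[("red",(212.3,168.5),(273.5,227)),("yel",(260.3,167.8),(293,224.5)),("grn",(308.6,167.3),(312,221.5))]:
  print(n,at_z("wrist",uv,.107,T).round(4),tri([ray("wrist",uv,T),ray("top",t)]))
for n,uv,z in[("shaft",(413,169),.105),("knob",(62,144),.02),("collar",(413,166),.09)]:
  print(n,at_z("wrist",uv,z,T).round(4))
g=at_z("wrist",(308.6,167.3),.107,T)
print(go([g[0],g[1],.12],97))
```

```text
red [0.5401 0.0855 0.107 ] (array([0.53992372, 0.08596773, 0.10567078]), [np.float64(0.17890183346918312), np.float64(0.17890183346913846)])
yel [0.5467 0.0391 0.107 ] (array([0.54559801, 0.0383428 , 0.10210889]), [np.float64(0.9474716271177755), np.float64(0.947471627117754)])
grn [ 0.5531 -0.0076  0.107 ] (array([ 0.55195013, -0.00947678,  0.09833861]), [np.float64(0.9789025015015027), np.float64(0.978902501501361)])
shaft [ 0.5647 -0.1112  0.105 ]
knob [0.5301 0.2949 0.02  ]
collar [ 0.5659 -0.1172  0.09  ]
(array([ 27.8,  19.9, 143.6]), array([ 0.36, -0.41, -0.13]))
```

Emit:
jog_arm(
  deltas=[
    [[14,10,45,0.36,-0.41,0,0],[13,10,45,0,0,0,0],[0,0,40,0,0,0,0],[0,0,8,0,0,0,0],[0,0,0,0,0,0,0]],
  ],
)

```text
clock: 3.2
eef_pos: [0.5532, -0.015, 0.1274]
tool_rot: [0.999, 0.054, 0.005, 0.0]
ft_force: [-0.5, -0.2, 1.1]
grip_width: -0.0
```

```bash
python3 -c "
from h import *
print(go([.5527,-.0083,.108],97))"
```

```text
(array([ 0. , -6.7, 19.4]), array([ 0.08, -0.6 , -0.79]))
```

Emit:
jog_arm(
  deltas=[
    [[0,-6.5,8,0.1,-0.6,-0.8,0],[0,0,8,0,0,0,0],[0,0,0,0,0,0,0]],
  ],
)

```text
clock: 3.5
eef_pos: [0.555, -0.0089, 0.1157]
tool_rot: [0.998, 0.061, 0.003, 0.0]
ft_force: [0.2, -0.1, -0.7]
grip_width: 0.0003
```

```bash
python3 look.py w2 key_green_top
```

```text
3.5 [[ 9.926e-01  1.215e-01  7.000e-03  5.550e-01]
 [ 1.215e-01 -9.926e-01  4.000e-04 -8.900e-03]
 [ 7.000e-03  4.000e-04 -1.000e+00  1.157e-01]
 [ 0.000e+00  0.000e+00  0.000e+00  1.000e+00]]
key_green_top 0.72 279.0 249.6 743 257 302 237 263
```

View pics/w2.png

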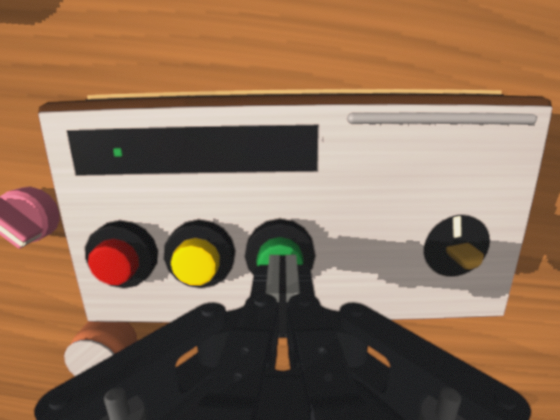

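Emit:
jog_arm(
  deltas=[
    [[-1,0,6,0,-0.4,0,0],[0,0,5,0,0,0,0],[0,0,4,0,0,0,0]],
  ],
)

```text
clock: 3.9
eef_pos: [0.5562, -0.0087, 0.1031]
tool_rot: [0.998, 0.061, 0.003, 0.001]
ft_force: [-1.2, -0.1, 4.4]
grip_width: -0.0002
```

Emit:
jog_arm(
  deltas=[
    [[0,0,4,0,0,0,0],[0,0,2,0,0,0,0],[0,0,2,0,0,0,0]],
  ],
)

```text
clock: 4.2
eef_pos: [0.5563, -0.0087, 0.1009]
tool_rot: [0.998, 0.061, 0.005, 0.001]
ft_force: [-5.0, -0.1, 12.6]
grip_width: 0.0001
```

Emit:
jog_arm(
  deltas=[
    [[0,0,4,0,0,0,0],[0,0,4,0,0,0,0]],
  ],
)

```text
clock: 4.4
eef_pos: [0.5564, -0.0088, 0.1007]
tool_rot: [0.998, 0.061, 0.007, 0.001]
ft_force: [-11.3, 0.4, 27.4]
grip_width: 0.0002
```

Emit:
jog_arm(
  deltas=[
    [[0,0,-15,0,0,0,0],[0,0,-12,0,0,0,0],[0,0,0,0,0,0,0]],
  ],
)

```text
clock: 4.7
eef_pos: [0.5569, -0.0087, 0.1303]
tool_rot: [0.998, 0.061, 0.009, 0.001]
ft_force: [0.2, -0.5, 0.5]
grip_width: 0.0002
```

```bash
python3 -c "
from h import *
print(go([.546,.0388,.125],97))"
```

```text
(array([ -5.1, -48.5,   5.1]), array([ 0.17, -1.01,  0.03]))
```

Green stalled fully down at 27 N. Now yellow.

Emit:
jog_arm(
  deltas=[
    [[-3,-24,2,0,-1,0,0],[-2,-24,2,0,0,0,0],[0,0,0,0,0,0,0]],
  ],
)

```text
clock: 5.0
eef_pos: [0.5456, 0.0386, 0.1237]
tool_rot: [0.998, 0.06, -0.001, 0.002]
ft_force: [0.3, 1.2, 0.3]
grip_width: 0.0
```

```bash
python3 -c "
from h import *
print(go([.546,.0388,.112],97),tool()[:3,3])"
```

```text
(array([ 0.5, -0.1, 11.7]), array([ 0.17,  0.13, -0.12])) [0.54557458 0.0386425  0.12368202]
```

Emit:
jog_arm(
  deltas=[
    [[1,0,9,0.1,0,0,0],[0,0,7,0,0,0,0],[0,0,5,0,0,0,0],[0,0,4,0,0,0,0]],
  ],
)

```text
clock: 5.4
eef_pos: [0.5471, 0.0386, 0.1002]
tool_rot: [0.998, 0.06, -0.0, -0.0]
ft_force: [-16.6, 1.5, 50.2]
grip_width: 0.0003
```

Emit:
jog_arm(
  deltas=[
    [[0,0,4,0,0,0,0],[0,0,4,0,0,0,0],[0,0,4,0,0,0,0]],
  ],
)

```text
clock: 5.7
eef_pos: [0.547, 0.0385, 0.1007]
tool_rot: [0.998, 0.059, 0.003, -0.003]
ft_force: [-9.9, 0.9, 26.0]
grip_width: -0.0003
```

Emit:
jog_arm(
  deltas=[
    [[0,0,-20,0,0,0,0],[0,0,-40,0,0,0,0],[0,-40,-20,0,0,0,45],[0,-45,0,0,0,0,45],[0,-45,0,0,0,0,45]],
  ],
)

```text
clock: 6.2
eef_pos: [0.5375, 0.1149, 0.1836]
tool_rot: [0.995, 0.094, 0.001, -0.022]
ft_force: [-0.3, 0.2, 0.1]
grip_width: 0.0432
```

Emit:
jog_arm(
  deltas=[
    [[0,-45,0,0,0,0,45],[0,-40,0,0,0,0,45],[0,0,0,0,0,0,45]],
  ],
)

```text
clock: 6.5
eef_pos: [0.5279, 0.1614, 0.1829]
tool_rot: [0.991, 0.127, -0.005, -0.039]
ft_force: [-1.3, -0.4, 0.0]
grip_width: 0.045
```

```bash
python3 look.py w3 knob
```

```text
6.5 [[ 9.677e-01  2.515e-01 -1.920e-02  5.279e-01]
 [ 2.523e-01 -9.647e-01  7.550e-02  1.614e-01]
 [ 4.000e-04 -7.790e-02 -9.970e-01  1.829e-01]
 [ 0.000e+00  0.000e+00  0.000e+00  1.000e+00]]
knob 0.72 166.9 150.8 1872 144 191 128 176
knob 0.62 245.5 180.0 1731 223 268 156 206
knob 0.51 387.8 228.2 959 370 405 211 245
knob 0.41 274.0 301.5 2281 250 298 273 329
```

View pics/w3.png

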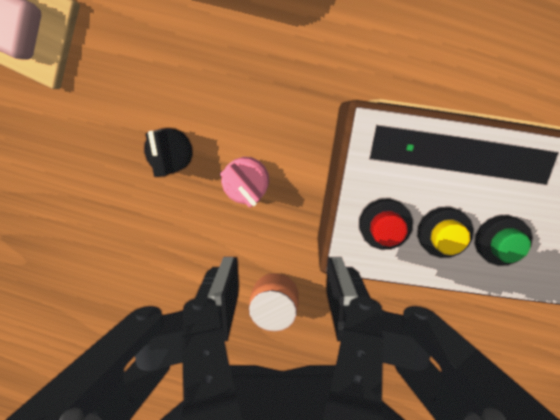

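```bash
python3 -c "
from h import *
print(get_obs()['joint_pos'].round(3),get_obs()['joint_vel'].round(3),go([.53,.295,.18],97))
T=np.load('pics/w3.npy')
f=lambda u,z:at_z('wrist',u,z,T)
print('bar ends',f((151,131),.0405),f((158,174),.0405),f((154.5,155),.0405), f((170,150),.02))
T=np.load('pics/w1.npy')
print('bar ends',f((41,130),.0405),f((51,162),.0405),f((64,143),.02))
T=np.load('pics/w2.npy')
print('line',f((457,217),.09),f((458,236),.09), 'collar',f((457,246),.09))
"
```

```text
[0.251 0.367 0.05  1.254 0.077 3.141] [-0.019 -0.009  0.007  0.009 -0.002 -0.   ] (array([  35.9, -130. ,   12.6]), array([-4.38,  0.33,  7.46]))
bar ends [0.55090363 0.3069141  0.0405    ] [0.51152451 0.29474071 0.0405    ] [0.52919873 0.30060085 0.0405    ] [0.53290929 0.29447015 0.02      ]
bar ends [0.54776931 0.3059405  0.0405    ] [0.51036494 0.29666438 0.0405    ] [0.53162447 0.29238661 0.02      ]
line [ 0.58598243 -0.10925866  0.09      ] [ 0.57423026 -0.11353497  0.09      ] collar [ 0.56772914 -0.11491613  0.09      ]
```

Emit:
jog_arm(
  deltas=[
    [[0,0,-5,-4.3,0,-5,45],[0,0,0,0,0,-8.5,45],[0,0,0,0,0,-8.5,45],[0,0,0,0,0,-8.5,45],[0,0,0,0,0,-8.5,45]],
  ],
)

```text
clock: 7.1
eef_pos: [0.5275, 0.1529, 0.1822]
tool_rot: [0.891, 0.453, -0.003, 0.002]
ft_force: [-0.3, -0.5, 0.0]
grip_width: 0.0447
```

Emit:
jog_arm(
  deltas=[
    [[0,0,0,0,0,-8.5,45],[0,0,0,0,0,-8.5,45],[0,0,0,0,0,-8.5,45],[0,0,0,0,0,-8.5,45],[0,0,0,0,0,-8.5,45]],
  ],
)

```text
clock: 7.6
eef_pos: [0.5271, 0.1459, 0.177]
tool_rot: [0.664, 0.748, -0.008, 0.0]
ft_force: [-0.4, -1.2, -0.0]
grip_width: 0.045
```

Emit:
jog_arm(
  deltas=[
    [[0,0,0,0,0,-8.5,45],[0,0,0,0,0,-8.5,45],[0,0,0,0,0,-8.5,45],[0,0,0,0,0,-8.5,45],[0,0,0,0,0,-8.5,45]],
  ],
)

```text
clock: 8.1
eef_pos: [0.5267, 0.1386, 0.1718]
tool_rot: [0.344, 0.939, -0.01, -0.005]
ft_force: [-0.3, 0.4, -0.1]
grip_width: 0.0451
```

Emit:
jog_arm(
  deltas=[
    [[0,0,0,0,0,-8.5,45],[0,0,0,0,0,-8.5,45],[0,0,0,0,0,-8.5,45],[0,0,0,0,0,-8.5,45],[0,0,0,0,0,-8.5,45]],
  ],
)

```text
clock: 8.6
eef_pos: [0.5261, 0.1314, 0.1667]
tool_rot: [-0.024, 1.0, -0.01, -0.011]
ft_force: [1.0, -0.2, 0.6]
grip_width: 0.0451
```

```bash
python3 -c "
from h import *
print(get_obs()['joint_pos'].round(3),go([.53,.295,.16],106))
T=tool();print(T[:3,3],np.degrees(np.arctan2(T[1,0],T[0,0])))
"
```

```text
[ 0.253  0.38   0.028  1.246 -0.015  0.205] (array([-11.9, 163.3,   3.1]), array([ -1.  ,  -1.46, -13.23]))
[0.52614026 0.13141263 0.16668426] -177.2412700257093
```

Emit:
jog_arm(
  deltas=[
    [[0,20,0,-1,-1.4,-6.6,45],[-1,42,0,0,0,-6.6,45],[0,42,0,0,0,0,45],[0,42,0,0,0,0,45],[0,0,0,0,0,0,45]],
  ],
)

```text
clock: 9.1
eef_pos: [0.4968, 0.2696, 0.1608]
tool_rot: [-0.137, 0.991, -0.003, -0.002]
ft_force: [0.5, -1.8, -0.4]
grip_width: 0.0447
```

```bash
python3 look.py w4 knob;python3 -c "
from h import *
print(go([.53,.295,.16],106))"
```

```text
9.1 [[-0.9623 -0.2719 -0.0029  0.4968]
 [-0.2719  0.9623 -0.0057  0.2696]
 [ 0.0043 -0.0047 -1.      0.1608]
 [ 0.      0.      0.      1.    ]]
knob 0.9 303.4 233.8 1956 280 327 208 265
knob 0.86 221.9 202.5 2023 196 247 177 231
knob 0.19 265.5 354.0 1333 236 293 338 369
(array([-39. ,  19.1,   0.4]), array([-0.4 , -0.3 , -0.43]))
```

View pics/w4.png

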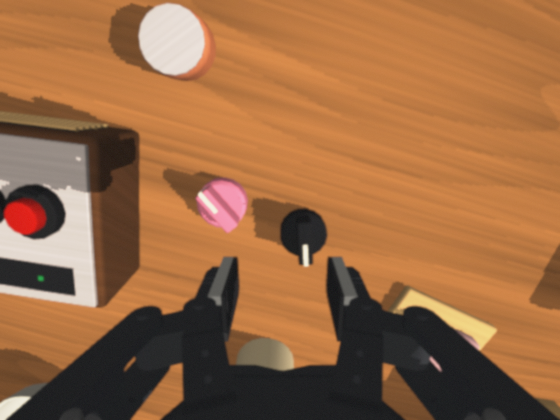

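```bash
cat > ptr.py <<'E'
import sys
from h import *
n,x0,x1,y0,y1=sys.argv[1],*map(int,sys.argv[2:6]);z=float(sys.argv[6]);th=int(sys.argv[7]) if len(sys.argv)>7 else 150
T=np.load(f"pics/{n}.npy");im=cv2.imread(f"pics/{n}.png")
m=np.zeros(im.shape[:2],bool);m[y0:y1,x0:x1]=im[y0:y1,x0:x1].min(2)>th
ys,xs=np.nonzero(m);W=np.array([at_z("wrist",(u,v),z,T)[:2] for u,v in zip(xs,ys)])
c=W.mean(0);w,V=np.linalg.eigh(np.cov((W-c).T));d=V[:,1]
print(len(xs),"px",xs.mean(),ys.mean(),"world",c,"dir",np.degrees(np.arctan2(*d[::-1])),"size",np.sqrt(12*w)*1e3, "ext",np.ptp((W-c)@d))
E
python3 ptr.py w4 296 316 240 272 .0405 130
python3 ptr.py w2 448 468 210 240 .09 190
python3 - <<'E'
from h import *
T=np.load("pics/w4.npy")
f=lambda u,z:at_z("wrist",u,z,T).round(4)
print("skirt",f((303,232.5),.02),"bar ends",f((303.5,218),.0405),f((306,266),.0405))
im=cv2.imread("pics/w4.png")[190:280,260:350];cv2.imwrite("pics/c4.png",cv2.resize(im,(540,540),interpolation=2))
E
```

```text
117 px 305.2649572649573 255.75213675213675 world [0.54079231 0.30399323] dir -160.65557841789024 size [ 5.05751324 22.7572295 ] ext 0.022211313681424493
145 px 456.50344827586207 220.75862068965517 world [ 0.58567304 -0.10950323] dir -158.278930180362 size [ 7.85250507 18.90181336] ext 0.017635982695404177
skirt [0.5264 0.2986 0.02  ] bar ends [0.505  0.2913 0.0405] [0.5509 0.3079 0.0405]
```

View pics/c4.png

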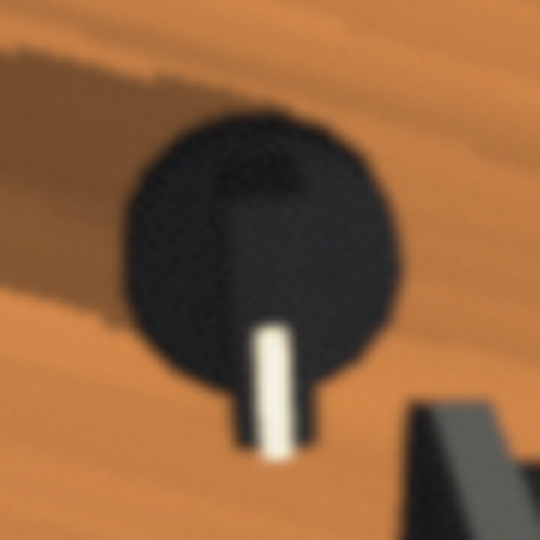

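Run:
```python
from h import *
T=np.load("pics/w4.npy");T3=np.load("pics/w3.npy");T1=np.load("pics/w1.npy")
a=at_z("wrist",(304.3,222.8),.0405,T);b=at_z("wrist",(305.9,265.3),.0405,T)
print(a,b,(a+b)/2,np.degrees(np.arctan2(*(b-a)[1::-1])),np.linalg.norm(a-b), at_z("wrist",(303.8,232),.012,T))
print(tri([ray("wrist",(305.9,265.3),T),ray("wrist",(151,131),T3),ray("wrist",(41,129),T1)]))
c=(a+b)/2;print(go([c[0],c[1],.08],109))
```

```text
[0.50921236 0.29336091 0.0405    ] [0.55025224 0.30753981 0.0405    ] [0.5297323  0.30045036 0.0405    ] 19.059557309736107 0.04342019303598251 [0.5286897  0.30066373 0.012     ]
(array([0.55158882, 0.30837152, 0.03775248]), [np.float64(0.21589213420884495), np.float64(0.9140550339230158), np.float64(0.9018891357951622)])
(array([-40.6,  24.9,  80.4]), array([-0.39, -0.31, -3.43]))
```

Emit:
jog_arm(
  deltas=[
    [[-20,13,0,-0.4,-0.3,-3.4,45],[-21,11,30,0,0,0,45],[0,0,40,0,0,0,45],[0,0,10,0,0,0,45]],
  ],
)

```text
clock: 9.6
eef_pos: [0.5352, 0.2954, 0.0802]
tool_rot: [-0.161, 0.987, -0.0, 0.003]
ft_force: [-0.6, -0.4, -0.6]
grip_width: 0.0451
```

```bash
python3 -c "
from h import *
print(go([.5293,.3004,.03],109),get_obs()['eef_pos'])"
```

```text
(array([ 4.3,  6.7, 50.2]), array([-0.09,  0.28, -0.47])) [0.53520047 0.29539006 0.08022701]
```

Emit:
jog_arm(
  deltas=[
    [[4.5,6.8,15,0,0.3,-0.5,45],[0,0,6,0,0,0,45],[0,0,0,0,0,0,45]],
  ],
)

```text
clock: 9.9
eef_pos: [0.5298, 0.2949, 0.0576]
tool_rot: [-0.162, 0.987, -0.002, -0.002]
ft_force: [-0.4, 0.2, 0.7]
grip_width: 0.045
```

```bash
python3 look.py w5; python3 -c "
from h import *
print(go([.5293,.3004,.025],109),get_obs()['eef_pos'])"
```

```text
9.9 [[-0.9476 -0.3195 -0.0026  0.5298]
 [-0.3194  0.9476 -0.005   0.2949]
 [ 0.0041 -0.0039 -1.      0.0576]
 [ 0.      0.      0.      1.    ]]
(array([-1.3,  5.4, 33.1]), array([-0.22, -0.21, -0.37])) [0.52988201 0.29502697 0.05812502]
```

View pics/w5.png

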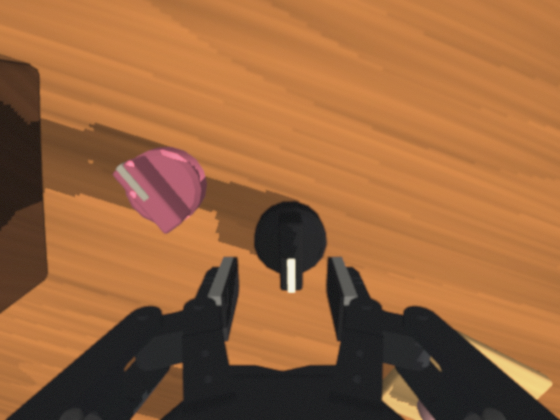

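Emit:
jog_arm(
  deltas=[
    [[-1,5.5,10,-0.2,-0.2,-0.3,45],[0,0,0,0,0,0,45]],
  ],
)

```text
clock: 10.15
eef_pos: [0.531, 0.3007, 0.0501]
tool_rot: [-0.164, 0.986, 0.001, 0.002]
ft_force: [-0.1, -0.0, -0.3]
grip_width: 0.045
```

```bash
python3 ptr.py w5 280 300 255 296 .0405 130; python3 -c "
from h import *
print(go([.5293,.3004,.025],109),get_obs()['eef_pos'])"
```

```text
264 px 290.6363636363636 275.2234848484849 world [0.54017157 0.3036666 ] dir -160.05053548295493 size [ 4.58262758 22.51189364] ext 0.02220841950607421
(array([ 1.8,  0.3, 25.1]), array([ 0.04,  0.26, -0.15])) [0.53098869 0.30068615 0.05006387]
```

Emit:
jog_arm(
  deltas=[
    [[2,0,12,0,0.3,-0.3,45],[0,0,10,0,0,0,45],[0,0,3,0,0,0,45],[0,0,0,0,0,0,45]],
  ],
)

```text
clock: 10.55
eef_pos: [0.5297, 0.3007, 0.0242]
tool_rot: [-0.167, 0.986, 0.001, 0.001]
ft_force: [0.3, -0.8, -0.8]
grip_width: 0.0453
```

```bash
python3 -c "
from h import *
print(go([.5293,.3004,.025],109.5),get_obs()['eef_pos'])"
```

```text
(array([ 0.5, -0.1, -0.8]), array([ 0.06,  0.09, -0.29])) [0.52974332 0.30070755 0.02422569]
```

Emit:
jog_arm(
  deltas=[
    [[0,0,-0.5,0,0,-0.3,0],[0,0,0,0,0,0,0],[0,0,0,0,0,0,0],[0,0,0,0,0,0,0],[0,0,0,0,0,0,0]],
  ],
)

```text
clock: 11.05
eef_pos: [0.53, 0.301, 0.0252]
tool_rot: [-0.17, 0.985, 0.001, 0.001]
ft_force: [-0.5, -0.7, -0.1]
grip_width: 0.0123
```

Emit:
jog_arm(
  deltas=[
    [[0,0,-10,0,0,0,0],[0,0,-40,0,0,0,0],[0,0,-40,0,0,0,0],[0,0,-40,0,0,0,0],[0,0,-15,0,0,0,0]],
  ],
)

```text
clock: 11.55
eef_pos: [0.5272, 0.2992, 0.1735]
tool_rot: [-0.17, 0.985, -0.001, -0.003]
ft_force: [0.4, 0.7, 0.0]
grip_width: 0.0125
```

```bash
python3 -c "
from h import *
print(go([.5655,-.1150,.19],111.0),get_obs()['eef_pos'],get_obs()['joint_pos'].round(2))"
```

```text
(array([ 102.5, -403.2,  -15.6]), array([-0.02, -0.37, -1.46])) [0.52717625 0.2992223  0.17350801] [0.52 0.48 0.21 1.3  0.   0.17]
```

Emit:
jog_arm(
  deltas=[
    [[6,-43,-3,0,0,-1,0],[6,-44,-3,0,0,0,0],[6,-44,-3,0,0,0,0],[6,-44,-2,0,0,0,0],[6,-44,-2,0,0,0,0]],
  ],
)

```text
clock: 12.05
eef_pos: [0.5796, 0.0854, 0.1969]
tool_rot: [-0.186, 0.983, 0.002, 0.005]
ft_force: [0.1, -0.6, -0.5]
grip_width: 0.0123
```

```bash
python3 -c "
from h import *
print(go([.615,-.1050,.19],111.0),get_obs()['eef_pos'],get_obs()['joint_pos'].round(2))"
```

```text
(array([  36.5, -190.2,    6.3]), array([0.07, 0.59, 0.39])) [0.57959553 0.08542223 0.19685441] [ 0.14  0.42  0.17  1.31  0.   -0.23]
```

Emit:
jog_arm(
  deltas=[
    [[9,-45,1,0,0.5,0,0],[9,-45,1,0,0,0,0],[9,-45,1,0,0,0,0],[9,-44,1,0,0,0,0],[0,0,0,0,0,0,0]],
  ],
)

```text
clock: 12.55
eef_pos: [0.613, -0.1076, 0.198]
tool_rot: [-0.182, 0.983, -0.001, 0.004]
ft_force: [0.4, 0.1, -0.8]
grip_width: 0.0123
```

```bash
python3 look.py w6 shaft knob;python3 -c "
import cv2
im=cv2.imread('pics/w6.png')[110:350,160:420];cv2.imwrite('pics/c6.png',cv2.resize(im,(650,600),interpolation=2))"
```

```text
12.55 [[-9.335e-01 -3.585e-01  8.600e-03  6.130e-01]
 [-3.585e-01  9.335e-01 -6.000e-04 -1.076e-01]
 [-7.800e-03 -3.600e-03 -1.000e+00  1.980e-01]
 [ 0.000e+00  0.000e+00  0.000e+00  1.000e+00]]
shaft 0.7 293.3 148.9 187 285 301 142 155
shaft 0.52 425.6 185.3 828 408 443 170 200
shaft 0.29 529.2 211.7 875 512 547 196 227
knob 0.97 282.7 258.4 4977 239 327 214 326
knob 0.5 554.9 216.7 216 548 559 200 228
```

View pics/c6.png

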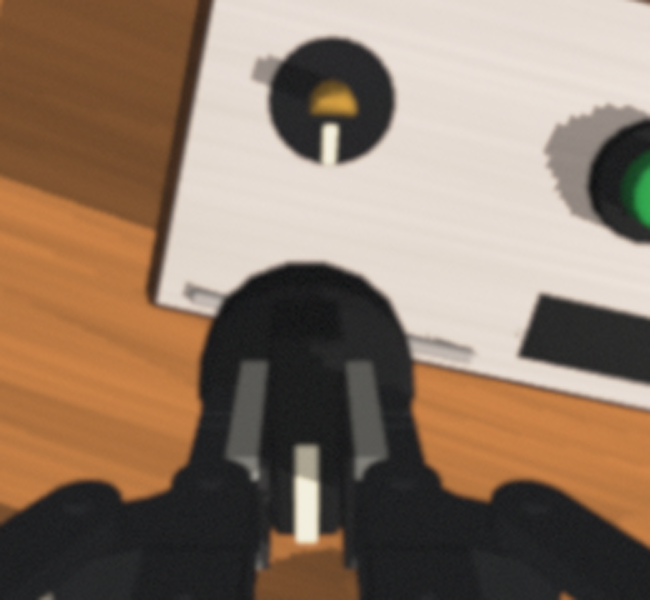

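```bash
python3 ptr.py w6 285 300 155 178 .09 170;python3 ptr.py w6 275 292 285 332 .2133 105
python3 - <<'E'
from h import *
T=np.load("pics/w6.npy");g=lambda x,y:(160+x/2.5,110+y/2.5)
f=lambda x,y,z:at_z("wrist",g(x,y),z,T)
an=lambda a,b:np.degrees(np.arctan2(*(b-a)[1::-1]))
a,b=f(331,124,.09),f(328.5,165,.09);print("line",an(a,b))
for z in(.088,.09):print("collar centre",f(332,100,z))
p,q=f(311,116,.105),f(357,116.5,.105);print("flat edge",an(p,q)+90,p,q,(p+q)/2)
e=f(306.5,542,.2133);s=f(308,445,.2133);print("ptr",an(s,e),s,e,np.linalg.norm(e-s))
d=(e-s)/np.linalg.norm(e-s)
Ti=np.linalg.inv(T);print("knob axis in tool", (Ti@np.r_[e-.022*d,1])*1e3, "ptr dir tool",T[:3,:3].T@d)
l,r=f(200,375,.193),f(413,375,.193);print("skirt l/r",np.linalg.norm(l-r),Ti@np.r_[(l+r)/2,1]*1e3)
t=f(308,262,.193);print("skirt back top",Ti@np.r_[t,1]*1e3)
E
```

```text
102 px 291.7352941176471 170.33333333333334 world [ 0.58136724 -0.1116838 ] dir -158.28336230278904 size [ 7.76678628 16.30441059] ext 0.014198874458013499
367 px 282.38964577656674 308.5885558583106 world [ 0.62452598 -0.10295046] dir -158.70367474463072 size [ 4.67180826 22.4483141 ] ext 0.02240797627310976
line 18.0631357997086
collar centre [ 0.56581263 -0.11682683  0.088     ]
collar centre [ 0.565573   -0.11698354  0.09      ]
flat edge 200.4086740608002 [ 0.57058333 -0.12234747  0.105     ] [ 0.5656956  -0.10921085  0.105     ] [ 0.56813946 -0.11577916  0.105     ]
ptr 20.266530791009767 [ 0.61327348 -0.10684926  0.2133    ] [ 0.63469293 -0.09894018  0.2133    ] 0.02283300530916217
knob axis in tool [-1.46733774e+00  5.49762176e-01 -1.52568252e+01  1.00000000e+03] ptr dir tool [-0.9998859  -0.01291744  0.00783169]
skirt l/r 0.04563162964683867 [3.67731654e+00 2.85995658e-01 5.00482436e+00 1.00000000e+03]
skirt back top [2.94161047e+01 6.12859879e-01 4.80324355e+00 1.00000000e+03]
```

```bash
python3 -c "
from h import *
print(go([.5648,-.1179,.15],109.5),get_obs()['eef_pos'])"
```

```text
(array([50.8,  2.4, 47.7]), array([-0.03,  0.46,  1.89])) [ 0.61256671 -0.10168179  0.1981004 ]
```

Emit:
jog_arm(
  deltas=[
    [[25,1,15,0,0.4,1.9,0],[25,1,20,0,0,0,0],[0,0,6,0,0,0,0],[0,0,0,0,0,0,0]],
  ],
)

```text
clock: 13.1
eef_pos: [0.5639, -0.1105, 0.1571]
tool_rot: [-0.173, 0.985, 0.0, 0.001]
ft_force: [-0.2, -0.4, 0.8]
grip_width: 0.0126
```

```bash
python3 -c "
from h import *
print(go([.5648,-.1179,.14],109.5),get_obs()['eef_pos'])"
```

```text
(array([ 1.8, -7.3, 17.1]), array([0.02, 0.17, 0.48])) [ 0.5639264  -0.11048739  0.15710884]
```

Emit:
jog_arm(
  deltas=[
    [[1.8,-7.3,8,0,0.2,0.3,0],[0,0,5,0,0,0,0],[0,0,0,0,0,0,0]],
  ],
)

```text
clock: 13.4
eef_pos: [0.5681, -0.116, 0.1455]
tool_rot: [-0.173, 0.985, -0.001, 0.002]
ft_force: [-0.6, 0.1, -0.7]
grip_width: 0.0127
```

```bash
python3 look.py w7; python3 -c "
from h import *
print(go([.5648,-.1179,.138],109.5),get_obs()['eef_pos'])
im=cv2.imread('pics/w7.png')[130:350,160:420];cv2.imwrite('pics/c7.png',cv2.resize(im,(650,550),interpolation=2))"
```

```text
13.4 [[-9.401e-01 -3.409e-01  4.100e-03  5.681e-01]
 [-3.409e-01  9.401e-01 -7.000e-04 -1.160e-01]
 [-3.600e-03 -2.000e-03 -1.000e+00  1.455e-01]
 [ 0.000e+00  0.000e+00  0.000e+00  1.000e+00]]
(array([ 3.9, -0.4,  7.7]), array([-0.13,  0.24,  0.42])) [ 0.56831715 -0.11616078  0.14575348]
```

View pics/c7.png

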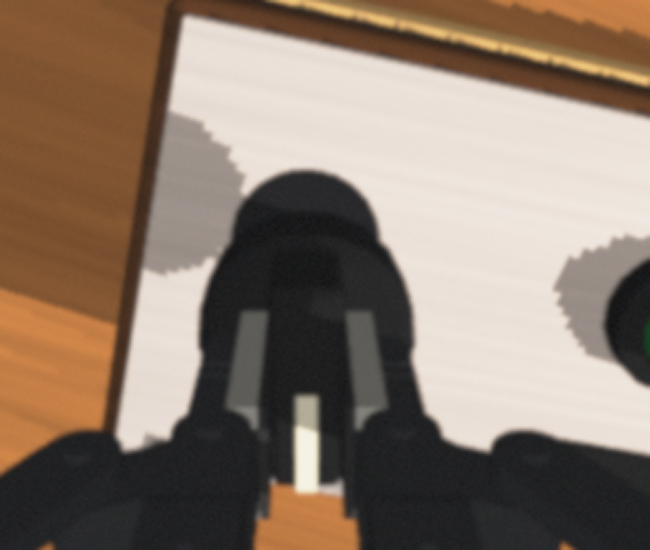

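Run:
```python
from h import *
T6=np.load("pics/w6.npy");T=np.load("pics/w7.npy")
f=lambda x,y,z,T,oy:at_z("wrist",(160+x/2.5,oy+y/2.5),z,T)
z=.089
l,r,t,b=[f(x,y,z,T6,110) for x,y in((269,100),(395,100),(332,37),(332,164))]
print(np.linalg.norm(l-r),np.linalg.norm(t-b),(l+r)/2,(t+b)/2)
Rc=(np.linalg.norm(l-r)+np.linalg.norm(t-b))/4
t=f(306.5,170,z,T,130);c=t-T[:3,0]*Rc;print("collar centre w7",c)
l,r=f(235,231,z,T,130),f(378,231,z,T,130);m=(l+r)/2;print(m,np.linalg.norm(l-r))
Ti=np.linalg.inv(T);print("in tool",Ti@np.r_[c,1]*1e3,Ti@np.r_[m,1]*1e3)
t=f(308,222,.1455-.0252,T,130);print(Ti@np.r_[t,1]*1e3)
```

```text
0.040741674486603416 0.04093815554977437 [ 0.5656788  -0.11693763  0.089     ] [ 0.5662957  -0.11669354  0.089     ]
collar centre w7 [ 0.56557115 -0.11671904  0.08907439]
[ 0.56287489 -0.11770832  0.089     ] 0.03947619307205083
in tool [2.81567525e+00 3.38337398e-01 5.63698607e+01 1.00000000e+03] [5.68791703e+00 3.27476404e-01 5.64338122e+01 1.00000000e+03]
[1.98295579e+01 6.48458322e-01 2.50813638e+01 1.00000000e+03]
```

Emit:
jog_arm(
  deltas=[
    [[4.2,-0.2,5,-0.1,0.2,0.4,0],[0,0,1,0,0,0,0],[0,0,0,0,0,0,0]],
  ],
)

```text
clock: 13.75
eef_pos: [0.5653, -0.118, 0.1398]
tool_rot: [-0.169, 0.986, -0.0, 0.001]
ft_force: [-0.3, 0.3, -0.4]
grip_width: 0.0121
```

```bash
python3 -c "
from h import *
print(go([.5646,-.1177,.130],109.5),get_obs()['eef_pos'])"
```

```text
(array([0.6, 0.5, 9.8]), array([-0.07,  0.09,  0.  ])) [ 0.56533263 -0.1179673   0.13978373]
```

Emit:
jog_arm(
  deltas=[
    [[0.6,0.3,5,0,0,0,0],[0,0,3,0,0,0,0],[0,0,3,0,0,0,0],[0,0,3,0,0,0,0]],
  ],
)

```text
clock: 14.15
eef_pos: [0.5656, -0.1181, 0.1257]
tool_rot: [-0.169, 0.986, -0.001, 0.002]
ft_force: [0.7, 1.0, 2.9]
grip_width: 0.0124
```

```bash
python3 -c "
from h import *
print(go([.5646,-.1177,.118],109.5),get_obs()['eef_pos'],get_obs()['ft_force'],get_obs()['ft_torque'])"
```

```text
(array([0.8, 0.7, 7.7]), array([-0.12,  0.24, -0.02])) [ 0.56559994 -0.11807789  0.12568423] [0.66771206 1.01276172 2.91896433] [ 0.16347764 -0.28896552  0.02217487]
```

Emit:
jog_arm(
  deltas=[
    [[0,0,3,0,0,0,0],[0,0,3,0,0,0,0]],
  ],
)

```text
clock: 14.35
eef_pos: [0.5662, -0.1179, 0.1195]
tool_rot: [-0.169, 0.986, -0.001, 0.003]
ft_force: [-0.1, 0.4, 0.7]
grip_width: 0.0125
```

Emit:
jog_arm(
  deltas=[
    [[0,0,3,0,0,0,0],[0,0,3,0,0,0,0]],
  ],
)

```text
clock: 14.55
eef_pos: [0.5662, -0.1179, 0.1136]
tool_rot: [-0.169, 0.986, -0.001, 0.003]
ft_force: [-1.3, 1.1, 5.4]
grip_width: 0.0119
```

Emit:
jog_arm(
  deltas=[
    [[0,0,2,0,0,0,0],[0,0,2,0,0,0,0]],
  ],
)

```text
clock: 14.75
eef_pos: [0.5665, -0.118, 0.1121]
tool_rot: [-0.169, 0.986, -0.001, 0.004]
ft_force: [-5.7, 1.3, 16.4]
grip_width: 0.0129
```

Emit:
jog_arm(
  deltas=[
    [[0,0,2,0,0,0,0],[0,0,2,0,0,0,0]],
  ],
)

```text
clock: 14.95
eef_pos: [0.5664, -0.118, 0.1122]
tool_rot: [-0.169, 0.986, -0.002, 0.005]
ft_force: [-3.8, 1.0, 11.4]
grip_width: 0.0126
```

Emit:
jog_arm(
  deltas=[
    [[0,0,3,0,0,0,0],[0,0,3,0,0,0,0]],
  ],
)

```text
clock: 15.15
eef_pos: [0.5664, -0.118, 0.112]
tool_rot: [-0.169, 0.986, -0.002, 0.007]
ft_force: [-6.4, 1.5, 17.6]
grip_width: 0.0123
```

```bash
python3 look.py w8; python3 -c "
from h import *
im=cv2.imread('pics/w8.png')[130:350,160:420];cv2.imwrite('pics/c8.png',cv2.resize(im,(650,550),interpolation=2))
for i in range(4):
  o=get_obs();print(o['eef_pos'],o['ft_force'],o['ft_torque'],o['grip_width'],o['clock']);camera('top')
"
```

```text
15.15 [[-0.9425 -0.3338  0.0144  0.5664]
 [-0.3339  0.9426 -0.0023 -0.118 ]
 [-0.0128 -0.0069 -0.9999  0.112 ]
 [ 0.      0.      0.      1.    ]]
[ 0.56641276 -0.11798488  0.11207005] [-6.80861131  1.9639871  16.97921999] [0.41961833 1.43256333 0.02803055] 0.01238570560817563 15.2
[ 0.56642848 -0.11798321  0.11208554] [-5.80981973  1.00638023 17.02019893] [ 0.44108872  1.41195086 -0.01433046] 0.012435134915255807 15.25
[ 0.56643148 -0.11796664  0.11207192] [-6.45469663  0.6263695  17.72625826] [3.68905141e-01 1.47802279e+00 5.66692145e-04] 0.012487213760438992 15.3
[ 0.5664184  -0.11798178  0.11206906] [-6.37679388  2.27501487 17.94555937] [0.43359648 1.43606417 0.04606097] 0.01261642931659924 15.35
```

View pics/c8.png

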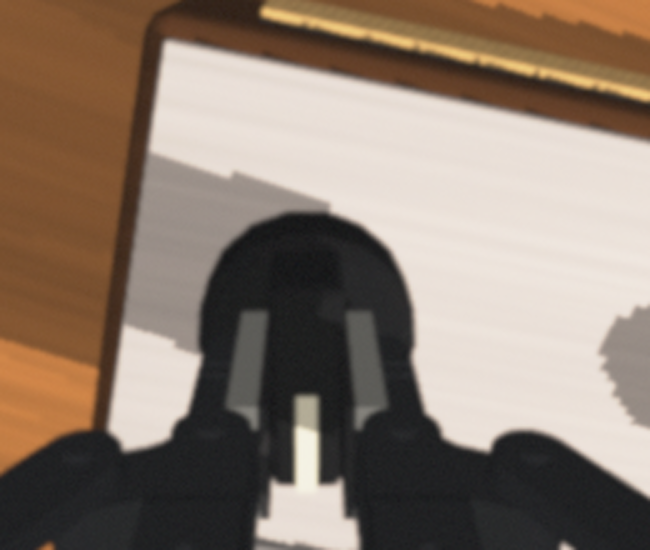

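```bash
python3 -c "
from workcell import *
print(job_done(),get_obs()['clock'])"
```

```text
the job is handed in; nothing more can be done
the job is handed in; nothing more can be done
```

I pressed the green key and then the yellow key, and fitted the black knob on the shaft. I then handed the job in at about 15.4 s of 53 s, with the gripper still holding the knob down.

- **Keys:** both went down until they stopped at about 100.7 mm, where the text puts full travel at 101 mm. Green took about 27 N. Yellow peaked at about 50 N because I pushed it too fast, but that was on the fingertips and well under the 120 N wrist limit. I did not touch the red key, and I moved none of the other things on purpose. I did not re-check where they stand in a last picture.
- **Knob on the shaft:** it slid on with only 1–3 N of resistance. It then pressed the spring until it stopped, with the tool at z = 112.1 mm against about 113.2 mm expected. The push stayed at about 17–18 N, where 8 N is needed for full travel. The last picture shows the knob over the collar and no slip in the gripper.
- **Pointer direction:** the knob's pointer is at about 19.5° in the world frame. My readings of the shaft flat were 18.1°, 20.4° and 21.7°, so the match is good to about 2°.
- **Disagreements:** the measured grip opening was about 12.5 mm on a bar given as 14 mm wide. The final press was about 1 mm deeper than predicted. The tool also leans slightly, about 0.8°, under the push.

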